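# Set the gel light to orange and lock it with the index pin

### The job

Take the red-knobbed index pin out of its rest, put it down into the brass bush of the gel wheel, and use it to turn the wheel until the orange gel fills the hood's window. Then feel for the hidden locking socket under the wheel and press the pin gently home, knob down on the bush, without forcing it; let go and leave the other things where they are.

Things in the scene. Friction and masses are not known exactly. Their poses are not given: they have to be found in the camera images.
- light: the gel light, fixed on the table: grey square housing 300 x 300 mm, 52 mm high, carrying a level gel wheel and a black hood plate with a white-edged window. Origin: middle of its underside, on the wheel's axis; z up; hood on the +x side (x 42 to 146 mm, y within 46 mm, top 95 mm above the table). More than 45 N between the pin and the light or its wheel counts as forcing.
- wheel (a joint): turn of the gel wheel, rad, positive anticlockwise seen from above; 0 = orange gel centred in the window and bush straight opposite on the light's -x side. Stays where it is left: stiff, needs about 3 N at the bush. Range -0.5 to 1.7; it starts between 0.6 and 1.3.
- hub (a point): centre of the gel wheel, on its axis, level with the bush's top (65 mm above the table). The wheel is a black disc 224 mm across, underside 53 mm and top 61 mm above the table, with five coloured gels, each 60 degrees wide, and a blank sector opposite the orange one. The aluminium hub cap, 32 mm across, reaches 69 mm.
- bush (a point): centre of the mouth of the brass bush, a 36 x 36 mm brass block in the blank sector of the wheel, 80 mm from the axis, its top 65 mm above the table; vertical through-hole 14.5 mm in diameter with a 3 mm chamfer at the mouth. It turns with the wheel.
- orange_gel (a point): middle of the orange gel, marked with a white dot, 77.5 mm from the wheel's axis, opposite the bush; turns with the wheel.
- window (a point): centre of the window in the hood, 77.5 mm from the wheel's axis, 92 mm above the table. The opening is 36 mm wide along the rim and 55 mm long radially.
- pin_grip (a point): centre of the pin's red knob, an upright cylinder 22 mm wide, 45 mm tall; below it a steel shank 12 mm wide, 27 mm long, chamfered at the tip. z runs up the pin; the tip is 49.5 mm and the knob's underside 22.5 mm below this point. 0.12 kg. With the tip on the index plate the knob's underside is 12 mm above the bush; with the tip in the socket it rests on the bush.
- rest: wooden block 60 x 60 x 30 mm, fixed, with a 15 mm hole 24 mm deep in which the pin stands at the start, knob just above the block. Origin at the middle of its underside.
- jar: bystander: white paint jar with green cap, 64 mm across, 85 mm tall; origin under its middle
- brush: bystander: a 200 mm paint brush lying on the table
- foil_roll: bystander: upright pink foil roll, 48 mm across, 160 mm tall; origin under its middle
- plate (a point): point on the wheel's axis on the top of the level metal index plate under the wheel (50 mm above the table). The plate has ONE socket, 14 mm wide with 1.5 mm chamfer, 20 mm deep, 80 mm from the axis, within 0.17 rad either way of the light's -x direction, different each time, hidden and not measured: slide the pin tip on the plate, pressing lightly, until it drops in.
Not all that is in view belongs to the job. What is shaped like the part that bears pin_grip but turquoise is not meant.

How it is judged:
By the outcome, as a careful person would: the job done as asked, in the order asked, and still so for the second after the job is handed in, with the robot touching nothing.
It also fails if it takes over 58 s, if anything falls off the work surface, if the arm or the gripper's body presses on something with over 40 N, if the wrist force passes 120 N, or if a joint passes its speed limit or range.

### The arm

A 6-joint arm with a two-finger parallel gripper is mounted at the origin on the work surface. World frame = base frame: x ahead of the robot, y to its left, z up, the work surface at z = 0. Lengths are in m, angles in rad, forces in N, time in s.
With the tool pointing down it reaches from about 0.225 to 0.875 m from the base axis. Payload 3.4 kg.
Tool frame: the origin (TCP) lies between the finger pads; the fingertips stand 14 mm ahead of it and the grasp point (between the pads) lies 5 mm behind it; z points along the fingers, y is the direction in which the jaws open and shut (so a half turn about z gives the same grasp; the last joint's range is limited). The gripper opens to 85 mm and grips with 20 to 120 N. Pads are 22 mm wide; open, the fingers measure 114 mm over their backs; the gripper's body (76 mm by 85 mm) begins 54 mm behind the grasp point. The pads swing forward as they close: fully open they stand 13 mm farther back than shut.
Start: joints at [1.077, 0.276, 1.505, -0, 1.361, -0.121], TCP at [0.209, 0.536, 0.245] pointing down, gripper open.
Joint ranges: [-2.89, 2.89], [-0.75, 2.08], [0.22, 2.7], [-1.18, 4.32], [0.11, 2.71], [-2.7, 2.7]. Speed limits (rad/s): [2.57, 2.57, 3.14, 3.14, 3.14, 3.14].

### API

Orientations are given as a unit quaternion [w, x, y, z].
In Python, from rig import manip, get_image, job gives the robot as it stands. The module is installed in compiled form; this text tells all that it offers.
- The arm moves only by the tool step_arm, never from a script. Its argument "moves" is one flat list of numbers, 5 for each row, row after row: the shift along the tool's x, y, z as a fraction of full scale, then the turn about the tool's z as a fraction of full scale, then the gripper's target within -1 to 1 (shut at 1, half-way at 0, fully open at -1). In form: [dx, dy, dz, twist, hand, dx, dy, dz, twist, hand, ...]. A call has 1 to 5 rows; each row is the pose to reach, as a shift and turn from the pose commanded when the call began, along the tool's axes at that moment, turning the shorter way round; what a row does not reach only later rows make up. Full scale, the value 1, is 500 mm for a shift and pi rad for a turn. A row lasts 1/10 s, in which the tool goes at most 50 mm and 8.59 degrees, less where a joint would pass 70% of its speed; a pose out of reach is approached as far as the arm can. A call with a number of a shift or a turn outside -1 to 1 is refused whole. A call with a gripper value outside its range is refused whole. The fingers move at their own pace and stop on an object; "force" is the grip in N (left out, the last holds). Time passes only in rows, so rows that repeat a pose let the fingers close. It gives the time, the measured TCP pose, the force and the opening at its end, in the units of the state.
- manip.get_state(): the state, without advancing time (a new reading comes with each control period).
- get_image(name): name is "side" or "top" or "wrist"; returns a dict with "frame" (400x640x3 uint8, blue, green, red), "fx", "fy", "cx", "cy" (pixels), "rvec" (rotation vector, rad) and "tvec" (3), from world to camera coordinates, as OpenCV has them; the wrist camera has in their place "T_tool_cam" (4x4, takes a point from camera to tool coordinates, whose origin is the TCP and whose axes are the flange's). Camera axes: x right, y down, z forward; pixel columns grow to the right and rows downward; lengths in m; the calibration is good to about 2 mm. A picture is of the moment at which its call begins: read the wrist's pose just before it. There is no depth.
- job.sign_off(): hands the job in, once; it reports no verdict.
The state is a dict: "clock": time; "qpos": joint angles; "qd": joint speeds; "effort": joint torques, N m; "position": TCP position; "ee_rot": TCP orientation; "contact_force": force on the tool from outside, world axes, zero at the start; "moment": the same for the moment, N m; "width": finger opening in m.
Only numpy, scipy, OpenCV 4.12 (cv2) and the standard library are available. Lean on these libraries where they do the work, as an engineer would, in place of code of your own. Each camera call takes 0.05 s, during which the arm holds its last target. There are 200 camera calls.

## Working session

There is one attempt and no reset: what is moved stays moved. The work goes in short steps, Python scripts to look and compute and a tool call to move; the robot and the scene stay as the last step left them, time stands still between calls to the robot, and variables do not carry over. Pictures are saved under pics/ and viewed, about 8 in all and at most 12, crops included, and the job is handed in when it is done.

Besides the shell and the picture viewer there is one more tool, called after "Call:" by a JSON object that holds its "name" and its "arguments", one argument or row to a line. step_arm: Moves the arm, as the interface text tells. Its arguments: {"type":"object","properties":{"moves":{"type":"array","items":{"type":"number","minimum":-1,"maximum":1}},"force":{"type":"number"}},"required":["moves"]}

```bash
mkdir -p pics; ls; python3 - <<'E'
from rig import manip, get_image
import cv2, numpy as np
s=manip.get_state(); print({k:np.round(v,4).tolist() for k,v in s.items()})
for n in ("top","side","wrist"):
    d=get_image(n); cv2.imwrite(f"pics/{n}0.png",d["frame"])
    print(n,{k:(np.round(v,4).tolist()) for k,v in d.items() if k!="frame"})
    np.save(f"pics/{n}0.npy",{k:v for k,v in d.items()},allow_pickle=True)
E
```

```text
pics
{'clock': 0.0, 'qpos': [1.077, 0.2766, 1.5062, 0.0, 1.3607, -0.121], 'qd': [0.0011, -0.0004, 0.0015, 0.0006, -0.001, -0.0001], 'effort': [-0.0029, -41.6776, -24.5808, -0.0004, 0.0113, -0.0], 'position': [0.2092, 0.535, 0.2444], 'ee_rot': [-0.0003, 0.1853, 0.9827, -0.0009], 'contact_force': [-0.316, -0.1528, 0.3685], 'moment': [-0.0049, 0.0015, 0.0125], 'width': 0.0855}
top {'fx': 364.5588, 'fy': 364.5588, 'cx': 326.6744, 'cy': 203.9784, 'rvec': [2.1983, -2.1485, 0.1193], 'tvec': [-0.0091, 0.6071, 1.1549]}
side {'fx': 369.7928, 'fy': 369.7928, 'cx': 312.1501, 'cy': 204.785, 'rvec': [0.3799, -2.7387, 1.2834], 'tvec': [0.5854, 0.155, 0.9379]}
wrist {'fx': 310.0777, 'fy': 310.0777, 'cx': 320.3614, 'cy': 200.9894, 'T_tool_cam': [[0.0003, -0.9517, -0.307, 0.0783], [1.0, 0.0005, -0.0005, -0.0003], [0.0007, -0.307, 0.9517, -0.1278], [0.0, 0.0, 0.0, 1.0]]}
```

View pics/top0.png

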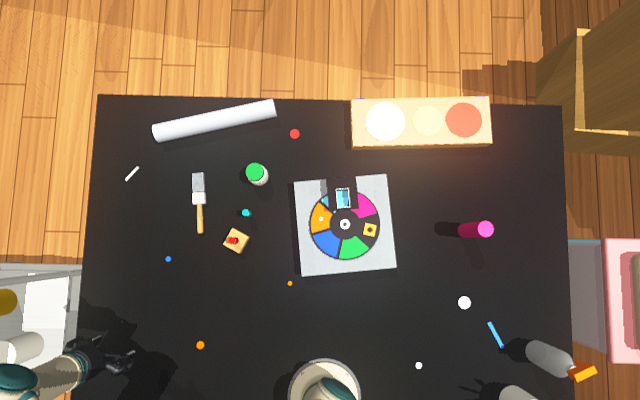

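View pics/side0.png

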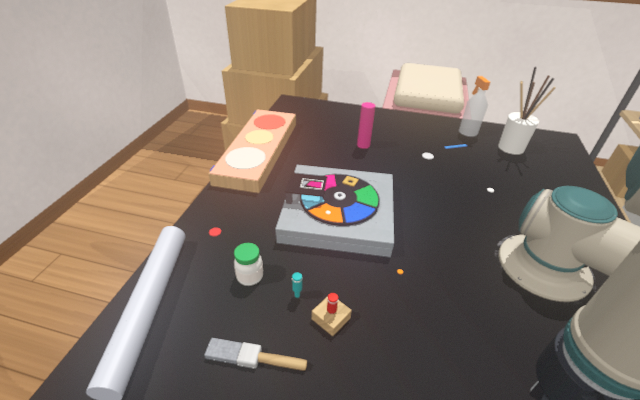

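The top view shows the light at about (345,225) with its hood toward +x, the bush at (370,229) and the orange dot at (321,218). The rest with the red knob is at (235,240), and the turquoise decoy at (246,212). I'll enlarge the area to measure it.

```bash
cat > h.py <<'E'
import numpy as np, cv2
from scipy.spatial.transform import Rotation as R
def ray(d,px,pos=None,q=None):
    K=np.array([[d["fx"],0,d["cx"]],[0,d["fy"],d["cy"]],[0,0,1.]])
    v=np.linalg.inv(K)@np.array([px[0],px[1],1.])
    if "rvec" in d:
        M=cv2.Rodrigues(np.array(d["rvec"],float))[0]; t=np.array(d["tvec"],float).ravel()
        return -M.T@t, M.T@v
    T=np.array(d["T_tool_cam"]); Rt=R.from_quat([q[1],q[2],q[3],q[0]]).as_matrix()
    return Rt@T[:3,3]+pos, Rt@T[:3,:3]@v
def at_z(d,px,z,pos=None,q=None):
    c,v=ray(d,px,pos,q); return c+v*(z-c[2])/v[2]
E
python3 - <<'E'
from h import *
d=np.load("pics/top0.npy",allow_pickle=True).item()
f=d["frame"]
cv2.imwrite("pics/c1.png",cv2.resize(f[165:285,215:405],None,fx=4,fy=4,interpolation=cv2.INTER_CUBIC))
for n,p,z in [("hub",(345,224.5),.069),("bush",(370,229.5),.065),("dot",(321,218.5),.061),("knob",(233,240.5),.073),("rest",(236,240.5),.03),("c1",(294,182),.052),("c2",(387,175),.052),("c3",(397,268),.052),("c4",(301,276),.052),("jar",(256,173),.085),("roll",(486,229),.16)]:
    print(n,at_z(d,p,z).round(4))
E
```

```text
hub [ 0.5401 -0.0537  0.069 ]
bush [ 0.5264 -0.1327  0.065 ]
dot [0.5576 0.0219 0.061 ]
knob [0.4825 0.2926 0.073 ]
rest [0.4825 0.2935 0.03  ]
c1 [0.6735 0.1115 0.052 ]
c2 [ 0.7035 -0.1874  0.052 ]
c3 [ 0.4079 -0.2206  0.052 ]
c4 [0.3767 0.0802 0.052 ]
jar [0.6937 0.2281 0.085 ]
roll [ 0.5322 -0.4559  0.16  ]
```

View pics/c1.png

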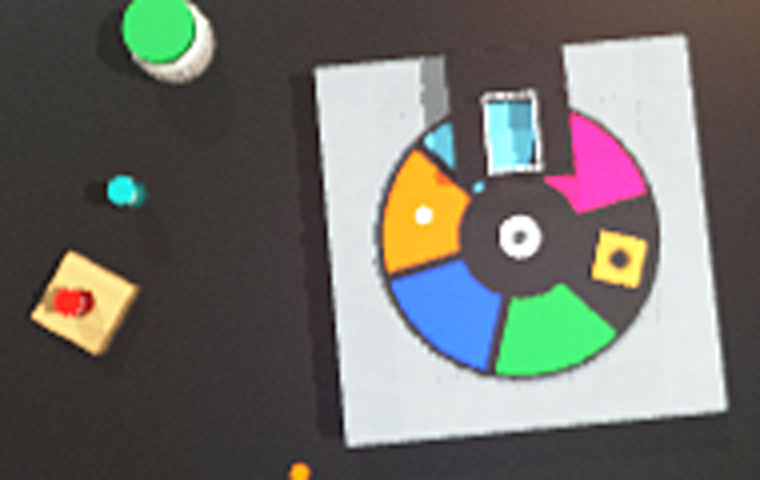

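Call:
{"name": "step_arm", "arguments": {
  "moves": [-0.34,-0.125,0.03,0,-1,-0.34,-0.125,0.03,0,-1,-0.34,-0.125,0.03,0,-1,-0.34,-0.125,0.03,0,-1,-0.34,-0.125,0.03,0,-1]
}}

```text
clock: 0.65
position: [0.3476, 0.4126, 0.2296]
ee_rot: [0.0, 0.188, 0.982, -0.001]
contact_force: [-1.2, 0.8, -0.2]
width: 0.0853
```

Call:
{"name": "step_arm", "arguments": {
  "moves": [-0.34,-0.125,0.03,0,-1,-0.34,-0.125,0.03,0,-1,-0.34,-0.125,0.03,0,-1,-0.34,-0.125,0.03,0,-1,-0.34,-0.125,0.03,0,-1]
}}

```text
clock: 1.15
position: [0.4831, 0.2933, 0.2146]
ee_rot: [0.0, 0.187, 0.982, -0.0]
contact_force: [-0.6, 1.0, 0.1]
width: 0.0851
```

```bash
python3 - <<'E'
from rig import manip, get_image
from h import *
s=manip.get_state(); print(s["clock"],np.round(s["position"],4),np.round(s["ee_rot"],4),np.round(s["qd"],3))
d=get_image("wrist"); d["pos"]=s["position"]; d["q"]=s["ee_rot"]; np.save("pics/w1.npy",d,allow_pickle=True); cv2.imwrite("pics/w1.png",d["frame"])
# light + rest geometry
T=np.load("pics/top0.npy",allow_pickle=True).item()
f=lambda x,y:((x+.5)/4-.5+215,(y+.5)/4-.5+165)
for n,p,z in [("hub",(520,237),.069),("bush",(619,259),.065),("dot",(424,215),.061),("knobtop",(62,300),.078)]: print(n,at_z(T,f(*p),z).round(4))
E
```

```text
1.15 [0.4831 0.2933 0.2146] [ 3.000e-04  1.872e-01  9.823e-01 -5.000e-04] [ 0.058 -0.02   0.024  0.06   0.03   0.033]
hub [ 0.542  -0.0525  0.069 ]
bush [ 0.5267 -0.1307  0.065 ]
dot [0.558  0.0231 0.061 ]
knobtop [0.485  0.3003 0.078 ]
```

View pics/w1.png

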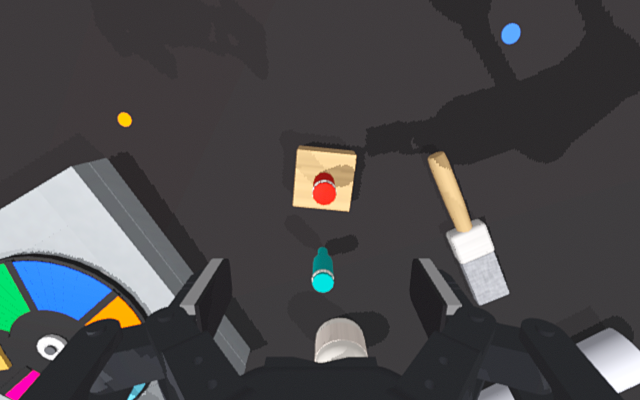

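Wrist view: the red knob is at (324,190) on the block, whose top corners are about (297,150), (357,151), (351,211) and (293,206). The decoy is at (322,278).

```bash
python3 - <<'E'
from h import *
d=np.load("pics/w1.npy",allow_pickle=True).item()
P=lambda p,z:at_z(d,p,z,d["pos"],d["q"])
f=d["frame"].astype(int); m=(f[...,2]>150)&(f[...,1]<60)&(f[...,0]<60); m[:140]=0;m[215:]=0;m[:,:290]=0;m[:,360:]=0
ys,xs=np.nonzero(m); print(xs.min(),xs.max(),ys.min(),ys.max(),[(y,xs[ys==y].min(),xs[ys==y].max()) for y in range(ys.min(),ys.max()+1,3)])
c=[P(p,.03) for p in [(297,150),(357,151),(351,211),(293,206)]]
print("rest",np.mean(c,0).round(4),np.array(c).round(4).tolist())
print("knob top",P((324,190),.078).round(4))
print("hub",P((51,347),.069).round(4))
E
```

```text
314 334 173 203 [(173, np.int64(320), np.int64(320)), (176, np.int64(316), np.int64(321)), (179, np.int64(315), np.int64(319)), (182, np.int64(314), np.int64(315)), (185, np.int64(318), np.int64(331)), (188, np.int64(315), np.int64(333)), (191, np.int64(314), np.int64(334)), (194, np.int64(314), np.int64(334)), (197, np.int64(314), np.int64(334)), (200, np.int64(316), np.int64(332)), (203, np.int64(321), np.int64(328))]
rest [0.4846 0.2967 0.03  ] [[0.4452, 0.2824, 0.03], [0.4683, 0.3382, 0.03], [0.5264, 0.3108, 0.03], [0.4984, 0.2553, 0.03]]
knob top [0.4811 0.297  0.078 ]
hub [ 0.5402 -0.0468  0.069 ]
```

Call:
{"name": "step_arm", "arguments": {
  "moves": [0.001,0.008,0.1,0,-1,0.001,0.008,0.2,0,-1,0.001,0.008,0.27,0,-1,0.001,0.008,0.316,0,-1,0.001,0.008,0.316,0,-1]
}}

```text
clock: 1.7
position: [0.4776, 0.2995, 0.0541]
ee_rot: [-0.004, 0.185, 0.983, -0.002]
contact_force: [-0.8, 0.1, -0.9]
width: 0.0853
```

Call:
{"name": "step_arm", "arguments": {
  "moves": [0,0,0,0,1,0,0,0,0,1,0,0,0,0,1,0,0,0,0,1,0,0,0,0,1],
  "force": 60
}}

```text
clock: 2.2
position: [0.482, 0.2993, 0.0585]
ee_rot: [0.001, 0.185, 0.983, 0.0]
contact_force: [-0.3, -0.8, 4.2]
width: 0.0206
```

Call:
{"name": "step_arm", "arguments": {
  "moves": [0,0,0,0,1,0,0,0,0,1,0,0,0,0,1]
}}

```text
clock: 2.5
position: [0.4821, 0.2992, 0.0585]
ee_rot: [0.001, 0.185, 0.983, 0.0]
contact_force: [-0.3, -1.4, 6.1]
width: 0.0206
```

Call:
{"name": "step_arm", "arguments": {
  "moves": [0,0,-0.02,0,1,0,0,-0.06,0,1,0,0,-0.14,0,1,0,0,-0.22,0,1,0,0,-0.26,0,1]
}}

```text
clock: 3.0
position: [0.4829, 0.2999, 0.1913]
ee_rot: [0.002, 0.185, 0.983, 0.002]
contact_force: [1.5, 0.8, -0.8]
width: 0.0203
```

```bash
python3 - <<'E'
from rig import manip, get_image
from h import *
s=manip.get_state(); print(s["clock"],np.round(s["position"],4),np.round(s["ee_rot"],4),np.round(s["contact_force"],2),s["width"])
o=[]
for n in("side","wrist"):
    d=get_image(n); d["pos"]=s["position"]; d["q"]=s["ee_rot"]; np.save(f"pics/{n}2.npy",d,allow_pickle=True)
    o.append(d["frame"])
cv2.imwrite("pics/l2.png",np.vstack([cv2.resize(o[0][150:350,200:440],None,fx=2,fy=2)[:300],cv2.resize(o[1],(480,300))]))
E
```

```text
3.0 [0.4829 0.2999 0.1913] [0.0023 0.1854 0.9827 0.0018] [ 1.45  0.75 -0.78] 0.020331672155331684
```

View pics/l2.png

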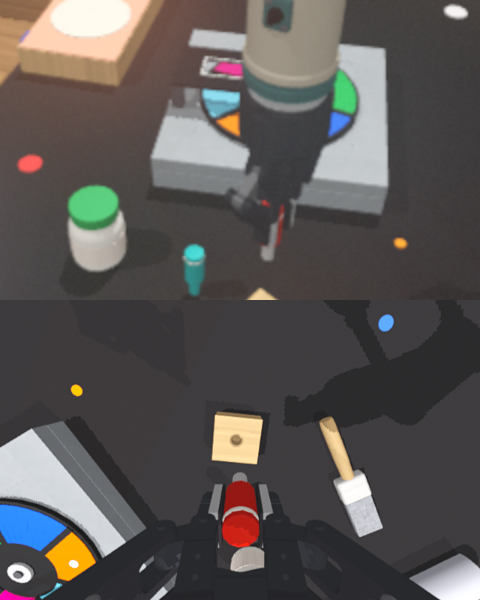

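The pin is held upright and clear of the rest, and the rest hole can be seen below its tip. Next I'll carry it over the bush.

Call:
{"name": "step_arm", "arguments": {
  "moves": [-0.2,-0.385,0,0,1,-0.2,-0.385,0,0,1,-0.2,-0.385,0,0,1,-0.2,-0.385,0,0,1,-0.2,-0.385,0,0,1]
}}

```text
clock: 3.6
position: [0.5036, 0.0793, 0.1856]
ee_rot: [-0.001, 0.187, 0.982, -0.001]
contact_force: [0.1, 1.9, -1.1]
width: 0.0204
```

Call:
{"name": "step_arm", "arguments": {
  "moves": [-0.195,-0.386,0,0,1,-0.195,-0.386,0,0,1,-0.195,-0.386,0,0,1,-0.195,-0.386,0,0,1,-0.195,-0.386,0,0,1]
}}

```text
clock: 4.1
position: [0.5247, -0.1362, 0.1855]
ee_rot: [-0.001, 0.187, 0.982, -0.001]
contact_force: [-0.0, 0.7, -0.7]
width: 0.0207
```

Call:
{"name": "step_arm", "arguments": {
  "moves": [0,0,0,0,1,0,0,0,0,1]
}}

```text
clock: 4.3
position: [0.5241, -0.1308, 0.186]
ee_rot: [-0.002, 0.186, 0.983, 0.001]
contact_force: [0.8, 0.6, -1.8]
width: 0.0208
```

```bash
cat > shot.py <<'E'
import sys
from rig import manip, get_image
from h import *
n,name=sys.argv[1:3]; x0,x1,y0,y1,k=map(int,sys.argv[3:8])
s=manip.get_state(); print(round(s["clock"],2),np.round(s["position"],4),np.round(s["ee_rot"],4),np.round(s["contact_force"],1),round(s["width"],4),np.round(s["qpos"],2))
d=get_image(n); d["pos"]=s["position"]; d["q"]=s["ee_rot"]; np.save(f"pics/{name}.npy",d,allow_pickle=True)
cv2.imwrite(f"pics/{name}.png",cv2.resize(d["frame"][y0:y1,x0:x1],None,fx=k,fy=k,interpolation=cv2.INTER_CUBIC))
E
python3 shot.py wrist b1 200 450 150 350 3
```

```text
4.3 [ 0.5241 -0.1308  0.186 ] [-0.0016  0.1857  0.9826  0.001 ] [ 0.8  0.6 -1.8] 0.0208 [-0.37  0.27  1.67  0.    1.21 -1.57]
```

View pics/b1.png

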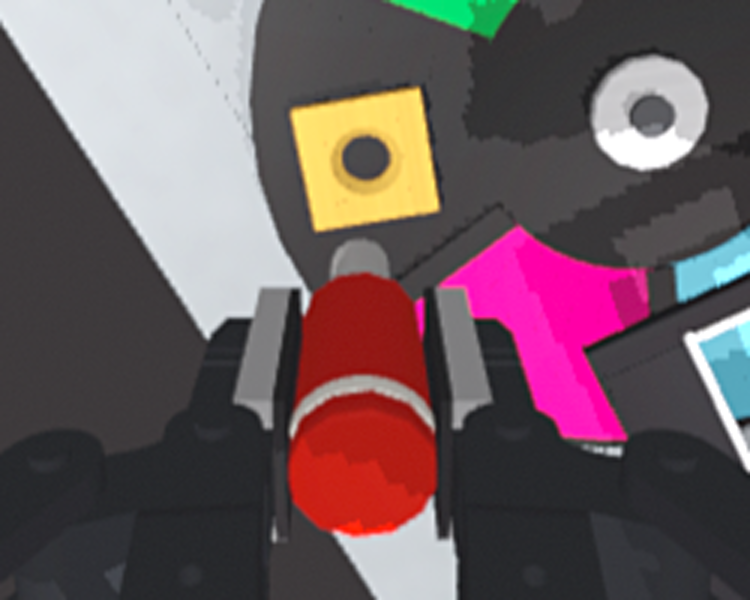

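Crop b1: the bush mouth is centred at (366,160), its corners averaging (366.5,160). The knob's top disc is centred at about (363.5,464), 149 px wide. The shank's tip edge is at (360,239), and the hub at (651,112).

```bash
python3 - <<'E'
from h import *
d=np.load("pics/b1.npy",allow_pickle=True).item()
f=lambda x,y:((x+.5)/3-.5+200,(y+.5)/3-.5+150)
P=lambda p,z:at_z(d,f(*p),z,d["pos"],d["q"])
b=P((366.5,160),.065);h=P((651,112),.069); print("bush",b,"hub",h,np.linalg.norm((b-h)[:2]))
T=np.array(d["T_tool_cam"])
def toolray(p):
    u=f(*p); v=T[:3,:3]@np.array([(u[0]-d["cx"])/d["fx"],(u[1]-d["cy"])/d["fy"],1]); return T[:3,3],v
c,v=toolray((363.5,464))
for x0 in (-.003,0,.003): print("top",x0,c+v*(x0-c[0])/v[0])
c,v=toolray((360,239))
for x0 in (0.003,.006,.009): print("tip",x0,c+v*(x0-c[0])/v[0])
q=d["q"];Rt=R.from_quat([q[1],q[2],q[3],q[0]]).as_matrix();print("bush in tool",Rt.T@(b-d["pos"]))
print("Rt",Rt.round(3))
E
```

```text
bush [ 0.52750587 -0.13103707  0.065     ] hub [ 0.54176876 -0.05336166  0.069     ] 0.07897404799872171
top -0.003 [-0.003      -0.00011016 -0.01717443]
top 0 [ 0.         -0.00011565 -0.02125705]
top 0.003 [ 0.003      -0.00012114 -0.02533967]
tip 0.003 [ 0.003      -0.00078234  0.04872793]
tip 0.006 [ 0.006      -0.00076149  0.04169447]
tip 0.009 [ 0.009      -0.00074064  0.03466101]
bush in tool [-0.00372983  0.00084331  0.12097736]
Rt [[-0.931  0.365 -0.003]
 [ 0.365  0.931  0.002]
 [ 0.003  0.001 -1.   ]]
```

Call:
{"name": "step_arm", "arguments": {
  "moves": [-0.003,0.002,0.06,0,1,-0.003,0.002,0.11,0,1,-0.003,0.002,0.12,0,1,-0.003,0.002,0.13,0,1,-0.003,0.002,0.14,0,1]
}}

```text
clock: 4.85
position: [0.5277, -0.1308, 0.118]
ee_rot: [0.001, 0.185, 0.983, -0.0]
contact_force: [-0.2, -0.4, 0.1]
width: 0.0205
```

Call:
{"name": "step_arm", "arguments": {
  "moves": [0,0,0.007,0,1,0,0,0.014,0,1,0,0,0.014,0,1]
}}

```text
clock: 5.15
position: [0.5308, -0.1314, 0.1159]
ee_rot: [0.005, 0.186, 0.983, 0.0]
contact_force: [-1.8, 5.2, 20.3]
width: 0.0206
```

Call:
{"name": "step_arm", "arguments": {
  "moves": [0,0,-0.02,0,1,0,0,-0.03,0,1,0,0,-0.03,0,1]
}}

```text
clock: 5.45
position: [0.5274, -0.1316, 0.1263]
ee_rot: [0.001, 0.185, 0.983, -0.0]
contact_force: [0.7, -0.1, -2.2]
width: 0.021
```

```bash
python3 shot.py wrist b2 220 420 170 350 4
```

```text
5.45 [ 0.5274 -0.1316  0.1263] [ 1.100e-03  1.853e-01  9.827e-01 -2.000e-04] [ 0.7 -0.1 -2.2] 0.021 [-0.37  0.32  1.76 -0.    1.06 -1.57]
```

View pics/b2.png

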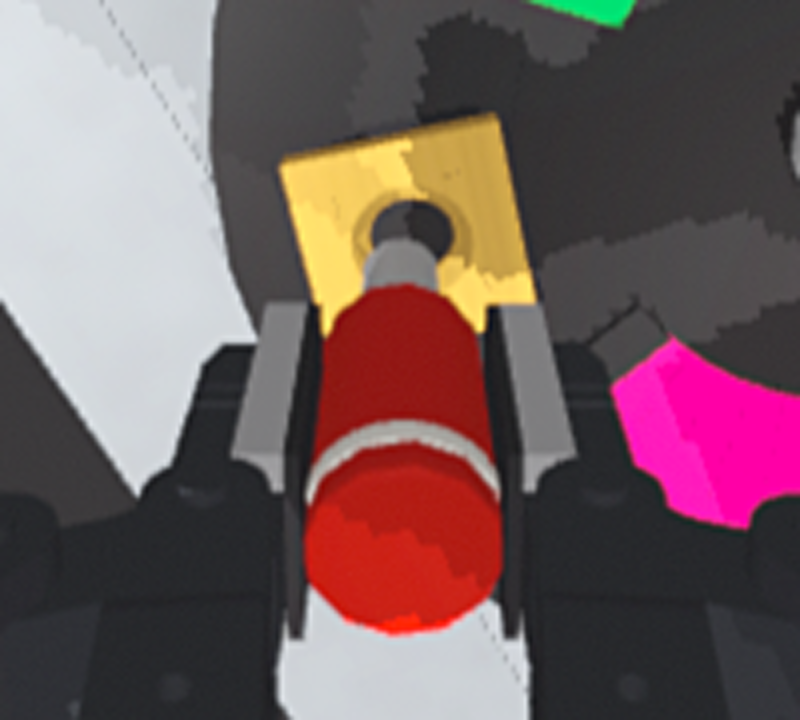

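Crop b2: the bush hole is centred at about (412,235), and the shank tip's top edge at (400,239), centred on 400. The tip is about 2 mm left of the hole.

```bash
python3 - <<'E'
from h import *
d=np.load("pics/b2.npy",allow_pickle=True).item()
f=lambda x,y:((x+.5)/4-.5+220,(y+.5)/4-.5+170)
q=d["q"];Rt=R.from_quat([q[1],q[2],q[3],q[0]]).as_matrix()
b=at_z(d,f(412,234),.065,d["pos"],q); print("bush",b,"in tool",Rt.T@(b-d["pos"]))
T=np.array(d["T_tool_cam"])
for n,p,xs in (("top",(404,540),(-.006,-.004,-.002,0)),("tip",(400,239),(-.003,-.001,0.001,.003))):
    u=f(*p); v=T[:3,:3]@np.array([(u[0]-d["cx"])/d["fx"],(u[1]-d["cy"])/d["fy"],1]);c=T[:3,3]
    for x0 in xs: print(n,(c+v*(x0-c[0])/v[0]).round(4))
E
```

```text
bush [ 0.52935046 -0.13116288  0.065     ] in tool [-0.00148317  0.00113274  0.06127739]
top [-0.006  -0.0002 -0.0133]
top [-0.004  -0.0002 -0.016 ]
top [-0.002  -0.0002 -0.0187]
top [ 0.     -0.0002 -0.0214]
tip [-0.003  -0.0009  0.0627]
tip [-0.001  -0.0008  0.0581]
tip [ 0.001  -0.0008  0.0534]
tip [ 0.003  -0.0008  0.0487]
```

Call:
{"name": "step_arm", "arguments": {
  "moves": [0.002,0.004,0.01,0,1,0.002,0.004,0.02,0,1,0.002,0.004,0.026,0,1,0.002,0.004,0.03,0,1,0.002,0.004,0.03,0,1]
}}

```text
clock: 6.0
position: [0.5265, -0.1291, 0.1096]
ee_rot: [-0.0, 0.185, 0.983, 0.0]
contact_force: [-0.0, -0.7, -1.6]
width: 0.0209
```

```bash
cat > arc.py <<'E'
import sys; from h import *
# arc rows: start wheel angle, end, n; tool x=(-.931,.365) y=(.365,.931)
a0,a1,n=float(sys.argv[1]),float(sys.argv[2]),int(sys.argv[3]); r=.08; Y=.103
X=np.array([-.931,.365]);V=np.array([.365,.931]); g=lambda a:r*np.array([np.cos(np.pi+Y+a),np.sin(np.pi+Y+a)])
A=np.linspace(a0,a1,n+1)
for i in range(0,n,5):
    print([ [round(float((g(a)-g(A[i]))@X)/.5,4),round(float((g(a)-g(A[i]))@V)/.5,4)] for a in A[i+1:i+6]], A[min(i+5,n)].round(3))
E
python3 arc.py 1.29 0.24 15
```

```text
[[0.0111, -0.0018], [0.0222, -0.0028], [0.0334, -0.003], [0.0446, -0.0025], [0.0557, -0.0012]] 0.94
[[0.011, 0.0021], [0.0218, 0.005], [0.0324, 0.0086], [0.0427, 0.0129], [0.0527, 0.018]] 0.59
[[0.0096, 0.0057], [0.0188, 0.0122], [0.0275, 0.0192], [0.0357, 0.0268], [0.0434, 0.035]] 0.24
```

Call:
{"name": "step_arm", "arguments": {
  "moves": [0,0,0.003,0,1,0,0,0.005,0,1,0,0,0.005,0,1]
}}

```text
clock: 6.3
position: [0.5266, -0.1291, 0.1077]
ee_rot: [-0.0, 0.185, 0.983, 0.0]
contact_force: [0.8, 0.4, -2.5]
width: 0.0203
```

Call:
{"name": "step_arm", "arguments": {
  "moves": [0.011,-0.002,0,0,1,0.022,-0.003,0,0,1,0.033,-0.003,0,0,1,0.045,-0.0025,0,0,1,0.056,-0.001,0,0,1]
}}

```text
clock: 6.8
position: [0.5002, -0.1195, 0.1082]
ee_rot: [0.001, 0.185, 0.983, -0.0]
contact_force: [3.8, -1.7, -1.2]
width: 0.0205
```

Call:
{"name": "step_arm", "arguments": {
  "moves": [0.011,0.002,0,0,1,0.022,0.005,0,0,1,0.0325,0.0085,0,0,1,0.043,0.013,0,0,1,0.053,0.018,0,0,1]
}}

```text
clock: 7.3
position: [0.4786, -0.1012, 0.1078]
ee_rot: [-0.0, 0.185, 0.983, -0.0]
contact_force: [3.3, -2.6, -0.3]
width: 0.0205
```

Call:
{"name": "step_arm", "arguments": {
  "moves": [0.0095,0.0055,0,0,1,0.019,0.012,0,0,1,0.0275,0.019,0,0,1,0.0355,0.027,0,0,1,0.0435,0.035,0,0,1]
}}

```text
clock: 7.8
position: [0.4648, -0.0768, 0.1077]
ee_rot: [-0.0, 0.185, 0.983, -0.0]
contact_force: [3.0, -3.3, -2.3]
width: 0.0206
```

```bash
python3 shot.py wrist d1 120 520 140 400 2
```

```text
7.8 [ 0.4648 -0.0768  0.1077] [-1.000e-04  1.852e-01  9.827e-01 -1.000e-04] [ 3.  -3.3 -2.3] 0.0206 [-0.31  0.25  1.93 -0.    0.97 -1.51]
```

View pics/d1.png

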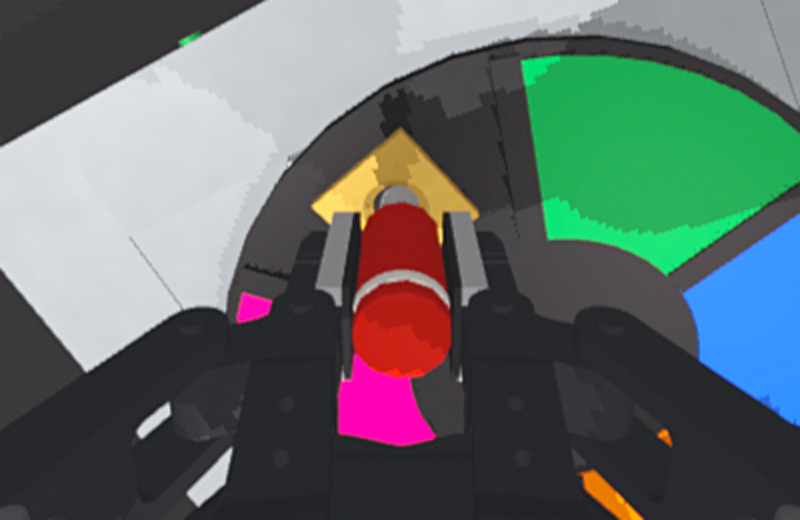

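The bush and pin have come round to wheel ≈ 0.22 with the pin seated in the hole at (398,195). Now I'll lower it to touch the plate.

Call:
{"name": "step_arm", "arguments": {
  "moves": [0,0,0.003,0,1,0,0,0.006,0,1,0,0,0.009,0,1,0,0,0.009,0,1]
}}

```text
clock: 8.25
position: [0.464, -0.0767, 0.1027]
ee_rot: [-0.001, 0.185, 0.983, 0.0]
contact_force: [0.4, -0.4, -1.8]
width: 0.0204
```

Call:
{"name": "step_arm", "arguments": {
  "moves": [0,0,0.002,0,1,0,0,0.002,0,1]
}}

```text
clock: 8.45
position: [0.4644, -0.0769, 0.1025]
ee_rot: [-0.001, 0.185, 0.983, 0.0]
contact_force: [-2.2, 0.6, 3.8]
width: 0.0205
```

```bash
python3 arc.py 0.22 -0.22 25
```

```text
[[0.0018, 0.0022], [0.0035, 0.0044], [0.0052, 0.0066], [0.0069, 0.0089], [0.0085, 0.0112]] 0.132
[[0.0016, 0.0023], [0.0031, 0.0047], [0.0046, 0.0071], [0.0061, 0.0095], [0.0075, 0.0119]] 0.044
[[0.0014, 0.0025], [0.0027, 0.0049], [0.004, 0.0074], [0.0053, 0.01], [0.0065, 0.0125]] -0.044
[[0.0012, 0.0026], [0.0023, 0.0052], [0.0033, 0.0078], [0.0044, 0.0104], [0.0053, 0.013]] -0.132
[[0.0009, 0.0027], [0.0018, 0.0053], [0.0026, 0.008], [0.0034, 0.0107], [0.0042, 0.0134]] -0.22
```

Call:
{"name": "step_arm", "arguments": {
  "moves": [0.002,0.002,0.002,0,1,0.0035,0.0045,0.002,0,1,0.005,0.0065,0.002,0,1,0.007,0.009,0.002,0,1,0.0085,0.011,0.002,0,1]
}}

```text
clock: 8.95
position: [0.4643, -0.0736, 0.1025]
ee_rot: [0.002, 0.184, 0.983, -0.003]
contact_force: [-2.6, -8.0, 6.1]
width: 0.0204
```

Call:
{"name": "step_arm", "arguments": {
  "moves": [0.0015,0.0025,0,0,1,0.003,0.0045,0,0,1,0.0045,0.007,0,0,1,0.006,0.0095,0,0,1,0.0075,0.012,0,0,1]
}}

```text
clock: 9.45
position: [0.463, -0.0668, 0.1025]
ee_rot: [0.002, 0.184, 0.983, -0.003]
contact_force: [-1.5, -9.1, 6.3]
width: 0.0206
```

Call:
{"name": "step_arm", "arguments": {
  "moves": [0.0015,0.0025,0,0,1,0.0025,0.005,0,0,1,0.004,0.0075,0,0,1,0.0055,0.01,0,0,1,0.0065,0.0125,0,0,1]
}}

```text
clock: 9.95
position: [0.462, -0.0592, 0.1023]
ee_rot: [0.002, 0.184, 0.983, -0.002]
contact_force: [-1.8, -7.4, 4.8]
width: 0.0206
```

Call:
{"name": "step_arm", "arguments": {
  "moves": [0.003,0.002,0,0,1,0.0045,0.0045,0,0,1,0.0055,0.007,0,0,1,0.0065,0.0095,0,0,1,0.0075,0.0125,0,0,1]
}}

```text
clock: 10.45
position: [0.4605, -0.0518, 0.1015]
ee_rot: [0.001, 0.184, 0.983, -0.003]
contact_force: [-1.6, -12.1, 0.9]
width: 0.0204
```

Call:
{"name": "step_arm", "arguments": {
  "moves": [0,0,0.002,0,1,0,0,0.004,0,1,0,0,0.004,0,1]
}}

```text
clock: 10.75
position: [0.4608, -0.052, 0.1009]
ee_rot: [0.002, 0.184, 0.983, -0.003]
contact_force: [-2.1, -10.7, 10.8]
width: 0.0205
```

Call:
{"name": "step_arm", "arguments": {
  "moves": [-0.0005,-0.0015,0,0,1,-0.001,-0.003,0,0,1,-0.0015,-0.0045,0,0,1]
}}

```text
clock: 11.05
position: [0.4608, -0.0527, 0.1008]
ee_rot: [0.001, 0.185, 0.983, -0.001]
contact_force: [-0.9, -4.3, 10.5]
width: 0.0206
```

Call:
{"name": "step_arm", "arguments": {
  "moves": [0.001,-0.0005,0,0,1,0.002,-0.001,0,0,1,0.004,-0.0015,0,0,1]
}}

```text
clock: 11.35
position: [0.4602, -0.0527, 0.1008]
ee_rot: [0.003, 0.185, 0.983, -0.001]
contact_force: [2.3, -4.4, 7.7]
width: 0.0205
```

Call:
{"name": "step_arm", "arguments": {
  "moves": [-0.001,-0.001,0,0,1,-0.002,-0.002,0,0,1,-0.0025,-0.0035,0,0,1]
}}

```text
clock: 11.65
position: [0.4596, -0.0538, 0.0999]
ee_rot: [0.002, 0.185, 0.983, 0.0]
contact_force: [3.0, -2.1, -0.3]
width: 0.0205
```

Call:
{"name": "step_arm", "arguments": {
  "moves": [0,0,0.003,0,1,0,0,0.006,0,1,0,0,0.006,0,1]
}}

```text
clock: 11.95
position: [0.4592, -0.0542, 0.0962]
ee_rot: [0.001, 0.185, 0.983, -0.0]
contact_force: [3.5, -3.8, 0.6]
width: 0.0205
```

It dropped into the socket. I'll press on gently toward home while easing off the side load.

Call:
{"name": "step_arm", "arguments": {
  "moves": [-0.0015,-0.0005,0.003,0,1,-0.0025,-0.001,0.006,0,1,-0.0025,-0.001,0.009,0,1,-0.0025,-0.001,0.011,0,1,-0.0025,-0.001,0.011,0,1]
}}

```text
clock: 12.45
position: [0.4593, -0.0546, 0.0907]
ee_rot: [0.0, 0.185, 0.983, 0.0]
contact_force: [3.1, -3.1, 0.0]
width: 0.0207
```

Call:
{"name": "step_arm", "arguments": {
  "moves": [0,0,0.002,0,1,0,0,0.002,0,1]
}}

```text
clock: 12.65
position: [0.4594, -0.0547, 0.0905]
ee_rot: [0.0, 0.185, 0.983, 0.0]
contact_force: [1.9, -2.6, 7.8]
width: 0.0204
```

Call:
{"name": "step_arm", "arguments": {
  "moves": [0,0,0,0,0,0,0,0,0,0,0,0,0,0,0,0,0,0,0,0,0,0,0,0,0]
}}

```text
clock: 13.15
position: [0.4586, -0.0544, 0.0895]
ee_rot: [-0.001, 0.185, 0.983, 0.0]
contact_force: [-0.6, 0.3, 0.7]
width: 0.0428
```

Call:
{"name": "step_arm", "arguments": {
  "moves": [0,0,-0.02,0,0,0,0,-0.06,0,0,0,0,-0.12,0,0,0,0,-0.18,0,0,0,0,-0.24,0,0]
}}

```text
clock: 13.65
position: [0.4589, -0.0546, 0.2117]
ee_rot: [0.0, 0.185, 0.983, 0.0]
contact_force: [-0.2, -0.2, -0.8]
width: 0.0431
```

Call:
{"name": "step_arm", "arguments": {
  "moves": [0.2,0.1,-0.1,0,0,0.2,0.1,-0.1,0,0,0.2,0.1,-0.1,0,0]
}}

```text
clock: 13.95
position: [0.3819, 0.0301, 0.2621]
ee_rot: [0.001, 0.185, 0.983, 0.001]
contact_force: [-0.1, 0.5, 0.4]
width: 0.0427
```

```bash
python3 shot.py top e1 215 405 165 285 3; python3 shot.py wrist e2 0 640 0 400 1; python3 shot.py side e3 180 440 140 360 2
python3 - <<'E'
import cv2,numpy as np
a=cv2.imread("pics/e1.png");b=cv2.imread("pics/e3.png");c=cv2.imread("pics/e2.png")
o=np.zeros((600,800,3),np.uint8); a=cv2.resize(a,(400,253)); b=cv2.resize(b,(400,338)); o[:253,:400]=a; o[255:593,:400]=b; o[:250,400:]=cv2.resize(c,(400,250)); o[260:590,400:]=cv2.resize(c[0:330,120:520],(400,330))
cv2.imwrite("pics/e.png",o)
E
```

```text
13.95 [0.3819 0.0301 0.2621] [8.000e-04 1.849e-01 9.828e-01 7.000e-04] [-0.1  0.5  0.4] 0.0427 [-0.1  -0.03  1.83  0.    1.34 -1.3 ]
14.0 [0.3809 0.0315 0.2629] [9.000e-04 1.844e-01 9.829e-01 1.400e-03] [-2.   1.8  0. ] 0.0425 [-0.1  -0.04  1.83  0.    1.34 -1.3 ]
14.05 [0.3828 0.0299 0.2621] [1.700e-03 1.840e-01 9.829e-01 6.000e-04] [ 0.2 -0.8 -0. ] 0.0428 [-0.1  -0.03  1.83  0.    1.34 -1.31]
```

View pics/e.png

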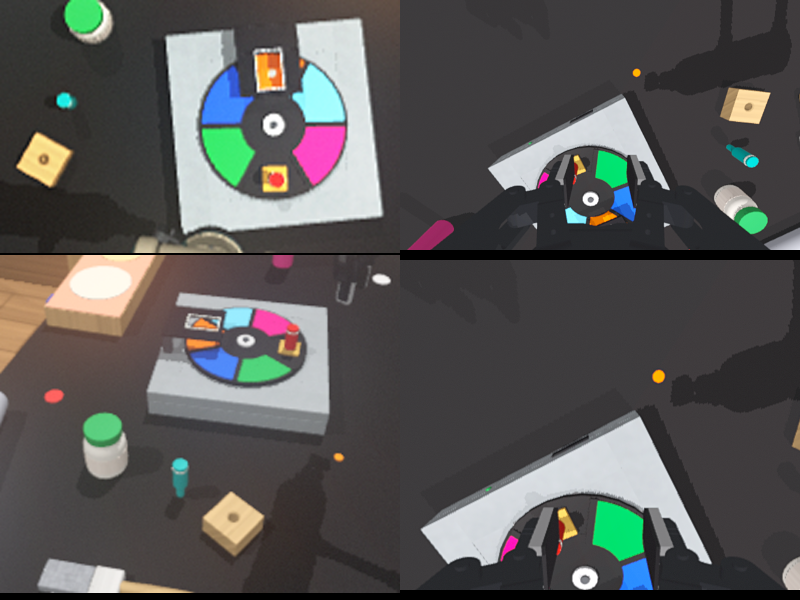

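The top view shows orange filling the window at (268,68) and the red knob on the bush at (275,180). In the side view the knob stands down on the brass block at (290,340). The jar, decoy and rest are undisturbed, and the arm is clear.

```bash
python3 -c "
from rig import job; print(job.sign_off())"
```

```text
the job is handed in; nothing more can be done
None
```

The job is done and handed in after about 14 s of the 58 s allowed. I took the red-knobbed pin from its rest and put it into the bush. With it I turned the wheel from about 1.29 rad until the orange gel filled the window, found the socket by feel just past zero, and pressed the pin home.

- **Pin home:** it went in exactly 12 mm below where the tip first touched the plate, with about 8 N on the final press. I then released it and moved the arm clear.
- **Forces:** the first try at entering the bush missed by about 2 mm and pressed the rim with about 20 N. I backed off, corrected and got in cleanly. That was the highest reading I saw, against the 45 N limit; I only had readings at the end of each move.
- **Last views (top and side):** orange fills the window and the knob stands on the bush. The jar, turquoise decoy and rest are where they were. The last pictures show only part of the brush and foil roll; the arm's path stayed clear of both. No check failed.

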